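# Start the lathe from its bench control station, extractor first

### The job

Start up the lathe at the control station on the bench, using only your fingertips: press the raised half of the blue paddle rocker (dust extractor) fully down so that it stays over, then do the same with the yellow paddle rocker (drive power), and only then press the green start button fully down for a moment and let it come back up. Do not press the red stop button, do not start anything out of order, and do not push or lift the wax tin, the tape measure or the wooden wedge lying round the station.

Things in the scene. Friction and masses are not known exactly. Their poses are not given: they have to be found in the camera images.
- station: grey control station, a fixed flat case 190 x 190 mm, 55 mm high, with a bright alloy top, standing on the bench. Origin: centre of its underside, on the bench; z up, x towards its far side, y to its left. Turned up to 0.3 rad. Four controls stand on its level top at the corners of an 86 mm square (x, y = +-43 mm), in any arrangement.
- blue_on (a point): where to press the blue rocker: middle of the top face of its ON half (white bar, raised at the start), moves with the paddle: 85 mm above the bench and 15 mm from the hinge line towards the station's +x when off, 78 and 21 mm when on. The paddle is 60 mm long (station x) by 36 mm wide (station y); the panel round it lies lower and clear.
- yellow_on (a point): the same point on the yellow rocker, which is identical but for its colour.
- green_top (a point): centre of the top face of the green start button: a round spring button, 34 mm across, pressed straight down; top 78 mm above the bench when up; it stands 11 mm proud of its black collar (50 mm across), and 4 mm when fully down.
- red_top (a point): centre of the top of the red stop button, same shape as the green one. Not to be pressed.
- blue (a joint): angle of the blue rocker in rad, about a hinge line along the station's y at its middle: 0 off (ON half raised, its face rising 0.3 rad towards +x), 0.40 fully on (ON half down on its stop, its face falling 0.1 rad). Starts at 0 to 0.04. Stays where it is left; takes 2 N at 20 mm from the hinge; a firm 6 to 12 N seats it.
- yellow (a joint): the same for the yellow rocker.
- green (a joint): travel of the green button in m: 0 up, 0.007 fully down. Springs back; 1.5 N starts it moving, 5 N takes it fully down.
- red (a joint): travel of the red button in m: 0 up, 0.007 fully down. Same spring.
- wax_tin: loose round tin with a red lid, 67 mm across, 32 mm high, on the bench on the robot's side of the station. Origin: centre of its underside. Leave alone.
- tape_measure: loose yellow tape measure, 89 x 80 x 32 mm, on the bench on the robot's side of the station. Origin: centre of its underside. Leave alone.
- wedge_a: loose wooden wedge, 88 x 43 x 26 mm, on the bench beyond the station. Origin: centre of its underside. Leave alone.

How it is judged:
By the outcome, as a careful person would: the job done as asked, in the order asked, and still so for the second after the job is handed in, with the robot touching nothing.
It also fails if it takes over 48 s, if anything falls off the work surface, if the arm or the gripper's body presses on something with over 40 N, if the wrist force passes 120 N, or if a joint passes its speed limit or range.

### The arm

A 6-joint arm with a two-finger parallel gripper is mounted at the origin on a cart in front of the work surface, level with it; the furniture and walls round the work are solid. World frame = base frame: x ahead of the robot, y to its left, z up, the work surface at z = 0. Lengths are in m, angles in degrees, forces in N, time in s.
With the tool pointing down it reaches from about 0.4 to 0.825 m from the base axis. Payload 7 kg.
Tool frame: the origin (TCP) lies where the fingers leave the gripper's body, on its centre line; the fingertips stand 66 mm ahead of it and the grasp point (between the pads) lies 47 mm ahead of it; z points along the fingers, y is the direction in which the jaws open and shut (so a half turn about z gives the same grasp; the last joint's range is limited). The gripper opens to 88 mm and grips with 3 to 60 N. Pads are 19 mm wide; open, the fingers measure 130 mm over their backs; the gripper's body (78 mm by 193 mm) begins 47 mm behind the grasp point.
Start: joints at [-59.41, 20.546, 0.682, 0, -70.136, -16.507], TCP at [0.164, -0.655, 0.292] pointing down, gripper open.
Joint ranges: [-176.03, 176.03], [-82.01, 121.73], [-58.28, 71.71], [-173.87, 95.51], [-174.79, -0.11], [-173.66, 173.66]. Speed limits (degrees/s): [136.94, 136.94, 172.46, 180, 180, 180].

### API

Orientations are given as [roll, pitch, yaw] about the fixed x, y, z axes, in that order (R = Rz(yaw) Ry(pitch) Rx(roll)).
In Python, from plant import get_obs, snapshot, close_job gives the robot as it stands.
- The arm moves only by the tool play_rows, never from a script. Its argument "series" is a list of rows, each a list of 5 numbers: the opening in per cent of the stroke, from 0 (shut) to 100 (fully open), then the shift along the tool's x, y, z in m, then the turn about the tool's z in degrees. In form: [[jaw, dx, dy, dz, spin], ...]. A call has 1 to 10 rows; each row is the pose to reach, as a shift and turn from the pose commanded when the call began, along the tool's axes at that moment; what a row does not reach only later rows make up. A row lasts 1/10 s, in which the tool goes at most 50 mm and 8.59 degrees, less where a joint would pass 70% of its speed; a pose out of reach is approached as far as the arm can. A call with a gripper value outside its range is refused whole. The fingers move at their own pace and stop on an object; the grip force is fixed at half the most. Time passes only in rows, so rows that repeat a pose let the fingers close. It gives the time, the measured TCP pose, the force and the opening at its end, in the units of the state.
- get_obs(): the state, without advancing time (a new reading comes with each control period).
- snapshot(name): name is "scene" or "top"; returns a dict with "frame" (480x640x3 uint8, red, green, blue), "z_map" (480x640 float32, m along the optical axis (not along the pixel's ray), 0 where there is no reading), "mtx" (3x3 intrinsics, pixels), "D" ([k1, k2, p1, p2, k3] as OpenCV has them; the pictures are not rectified), "camera_from_world" (4x4, takes a point from world to camera coordinates). Camera axes: x right, y up, looking along -z (the intrinsics and any distortion apply to the point x, -y, -z); pixel columns grow to the right and rows downward; lengths in m; the calibration is good to about 2 mm. A picture is of the moment at which its call begins.
- close_job(): hands the job in, once; it reports no verdict.
The state is a dict: "clock": time; "joint_pos": joint angles; "qvel": joint speeds; "tau": joint torques, N m; "tool_pos": TCP position; "orientation": TCP orientation; "force": force on the tool from outside, world axes, zero at the start; "moment": the same for the moment, N m; "opening": finger opening in m.
Only numpy, scipy, OpenCV 4.12 (cv2) and the standard library are available. Lean on these libraries where they do the work, as an engineer would, in place of code of your own. Each camera call takes 0.05 s, during which the arm holds its last target.

## Working session

There is one attempt and no reset: what is moved stays moved. The work goes in short steps, Python scripts to look and compute and a tool call to move; the robot and the scene stay as the last step left them, time stands still between calls to the robot, and variables do not carry over. Pictures are saved under pics/ and viewed, and the job is handed in when it is done.

Besides the shell and the picture viewer there is one more tool, called after ">>>" as name(argument=value, ...), one argument or row to a line, values as JSON. play_rows: Moves the arm, as the interface text tells. Its arguments: {"type":"object","properties":{"series":{"type":"array"}},"required":["series"]}

```bash
mkdir -p pics; ls; python3 - <<'E'
from plant import get_obs, snapshot
import cv2,numpy as np,pickle
print(get_obs())
for n in ["scene","top"]:
    s=snapshot(n); pickle.dump(s,open(n+".pkl","wb")); cv2.imwrite(f"pics/{n}1.png",s["frame"][...,::-1])
    print(n,s["mtx"],s["D"],s["camera_from_world"])
E
```

```text
pics
{'clock': 0.0, 'joint_pos': array([-5.94108628e+01,  2.05903423e+01,  6.34643519e-01, -2.05510440e-02,
       -7.01375506e+01, -1.65077071e+01]), 'qvel': array([-0.08317983,  0.03282271,  0.01732752,  0.01258408, -0.03512593,
        0.03380099]), 'tau': array([-8.65404490e-04, -5.82717061e+01,  2.93041921e+01,  6.99676797e+00,
        6.67884975e-03, -1.17167656e-04]), 'tool_pos': array([ 0.16412689, -0.65434387,  0.2912402 ]), 'orientation': array([ 1.79905104e+02, -7.97573240e-03, -1.65925562e+02]), 'force': array([ 1.01677525, -0.66171295,  0.28753358]), 'moment': array([-0.02822611, -0.0039857 , -0.04299332]), 'opening': 0.08768899886022499}
scene [[523.02813304   0.         318.78400226]
 [  0.         523.02813304 237.94817609]
 [  0.           0.           1.        ]] [-0.11353051  0.          0.          0.          0.        ] [[ 0.42592601 -0.9047505   0.00368218 -0.4570728 ]
 [ 0.36092882  0.17364223  0.9162853  -0.22155247]
 [-0.82964897 -0.38894074  0.40050928 -0.54568157]
 [ 0.          0.          0.          1.        ]]
top [[609.08530222   0.         324.68883299]
 [  0.         609.08530222 237.86716434]
 [  0.           0.           1.        ]] [-0.10788607  0.          0.          0.          0.        ] [[-0.02196248 -0.99971896 -0.00892494 -0.22394063]
 [ 0.98510279 -0.02316261  0.17039951 -0.52852354]
 [-0.17055834 -0.00504959  0.98533464 -1.04220704]
 [ 0.          0.          0.          1.        ]]
```

View pics/scene1.png

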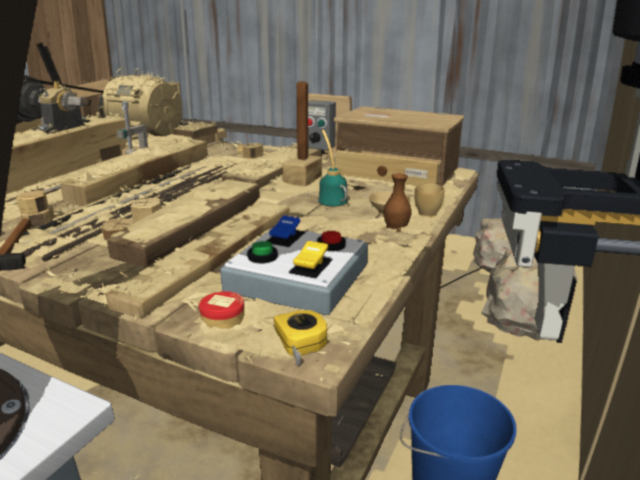

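View pics/top1.png

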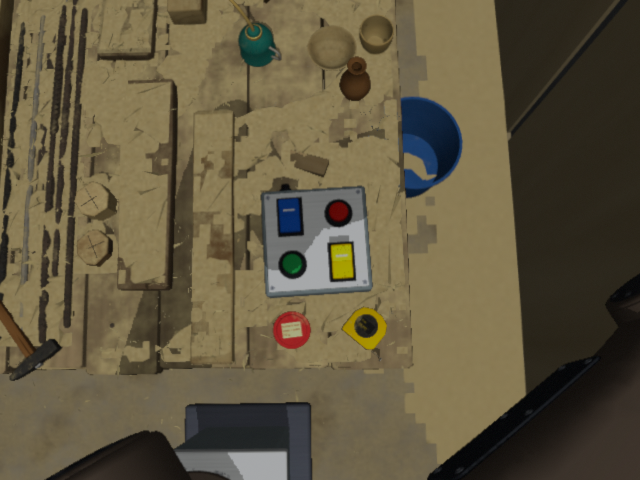

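The top view shows blue at about (290,215), red (338,213), green (292,264), yellow (342,261). The tin and the tape measure are nearer the robot, at (292,330) and (366,327), and the wedge is at about (312,164). Next I'll measure these.

```bash
cat > h.py <<'E'
import cv2,numpy as np
def ray(s,uv,z):
    p=cv2.undistortPoints(np.array([[uv]],float),s["mtx"],s["D"])[0,0]
    T=s["camera_from_world"];R=T[:3,:3];c=-R.T@T[:3,3]
    d=R.T@np.array([p[0],-p[1],-1.]); return c+d*(z-c[2])/d[2]
def proj(s,P):
    T=s["camera_from_world"];q=T[:3,:3]@np.array(P)+T[:3,3]
    return cv2.projectPoints(np.array([[q[0],-q[1],-q[2]]]),np.zeros(3),np.zeros(3),s["mtx"],s["D"])[0][0,0]
def depthpts(s,m):
    v,u=np.nonzero(m&(s["z_map"]>0)); p=cv2.undistortPoints(np.stack([u,v],1)[:,None].astype(float),s["mtx"],s["D"])[:,0]
    z=s["z_map"][v,u]; q=np.stack([p[:,0]*z,-p[:,1]*z,-z],1);T=s["camera_from_world"]
    return (q-T[:3,3])@T[:3,:3]
E
python3 - <<'E'
import pickle; from h import *
boxes={"top":dict(blue=(270,190,310,240),yellow=(322,235,360,288),green=(275,245,312,282),red=(322,195,356,230)),
"scene":dict(blue=(265,210,305,248),yellow=(285,235,335,280),green=(245,238,280,265),red=(315,228,350,252))}
for n in boxes:
    s=pickle.load(open(n+".pkl","rb")); hsv=cv2.cvtColor(s["frame"],cv2.COLOR_RGB2HSV); H,S,V=[hsv[...,i].astype(int) for i in range(3)]
    hm=dict(blue=(abs(H-115)<15),yellow=(abs(H-29)<8),green=(abs(H-65)<20),red=(H<8)|(H>172))
    for k,b in boxes[n].items():
        m=hm[k]&(S>110)&(V>40); z=np.zeros_like(m); z[b[1]:b[3],b[0]:b[2]]=1; m&=z
        m=m.astype(np.uint8); c=max(cv2.findContours(m,0,2)[0],key=cv2.contourArea)
        mm=cv2.drawContours(np.zeros_like(m),[c],-1,1,-1)
        r=cv2.minAreaRect(c); M=cv2.moments(c); uv=(M['m10']/M['m00'],M['m01']/M['m00'])
        P=depthpts(s,mm>0)
        print(n,k,cv2.contourArea(c),r,ray(s,uv,.078).round(4),"depth med",np.median(P,0).round(4),np.percentile(P[:,2],[5,95]).round(3))
    if n=="top":
        m=((S<60)&(V>110)).astype(np.uint8); z=np.zeros_like(m); z[180:302,255:378]=1
        P=depthpts(s,z>0); P=P[(P[:,2]>.047)&(P[:,2]<.1)]
        print("case",P.min(0),P.max(0)); r=cv2.minAreaRect(P[:,:2].astype(np.float32)*1000); print(r, cv2.boxPoints(r))
        mean=np.median(P[:,2]);print(mean)
        # other objects heights
        z=np.zeros_like(m);z[300:360,265:400]=1;P=depthpts(s,z>0);P=P[P[:,2]>.015]
        print("near",P.min(0),P.max(0))
E
python3 -c "
import cv2;i=cv2.imread('pics/top1.png')[150:350,240:400];cv2.imwrite('pics/c.png',cv2.resize(i,None,fx=3,fy=3,interpolation=2))"
```

```text
top blue 668.5 ((289.0700378417969, 215.12063598632812), (34.05854415893555, 21.2086181640625), 86.42366790771484) [ 0.5591 -0.1749  0.078 ] depth med [ 0.5589 -0.1751  0.0812] [0.074 0.088]
top yellow 746.5 ((341.58172607421875, 260.8074035644531), (35.86751937866211, 22.518564224243164), 86.42366790771484) [ 0.4769 -0.2642  0.078 ] depth med [ 0.4764 -0.2644  0.0806] [0.06  0.088]
top green 278.0 ((292.0, 263.5), (19.0, 18.0), 90.0) [ 0.4742 -0.1789  0.078 ] depth med [ 0.4746 -0.179   0.0779] [0.072 0.081]
top red 274.0 ((338.5, 211.5), (19.0, 19.0), 90.0) [ 0.5641 -0.2605  0.078 ] depth med [ 0.5642 -0.2603  0.0781] [0.073 0.081]
case [ 0.42298873 -0.31613326  0.04701452] [ 0.61735618 -0.12252779  0.09214115]
((519.804443359375, -219.03622436523438), (189.19187927246094, 189.36915588378906), 2.409756660461426) [[ 421.31107 -128.41273]
 [ 429.27322 -317.61444]
 [ 618.29785 -309.65973]
 [ 610.3357  -120.45801]]
0.05642530797963645
near [ 0.30746555 -0.34257371  0.0150436 ] [ 0.40805828 -0.12543964  0.03846961]
scene blue 408.5 ((284.2440185546875, 226.90798950195312), (26.564491271972656, 22.450122833251953), 10.304845809936523) [ 0.5529 -0.1794  0.078 ] depth med [ 0.5519 -0.1805  0.0793] [0.066 0.086]
scene yellow 619.0 ((310.5, 254.50001525878906), (27.049129486083984, 32.56399917602539), 23.198591232299805) [ 0.4738 -0.2685  0.078 ] depth med [ 0.4735 -0.2694  0.0794] [0.064 0.087]
scene green 230.0 ((262.0, 248.0), (14.0, 20.0), 90.0) [ 0.461  -0.1889  0.078 ] depth med [ 0.4664 -0.1853  0.0757] [0.067 0.079]
scene red 190.0 ((331.0, 237.0), (12.0, 20.0), 90.0) [ 0.5489 -0.269   0.078 ] depth med [ 0.5544 -0.2661  0.0756] [0.068 0.079]
```

View pics/c.png

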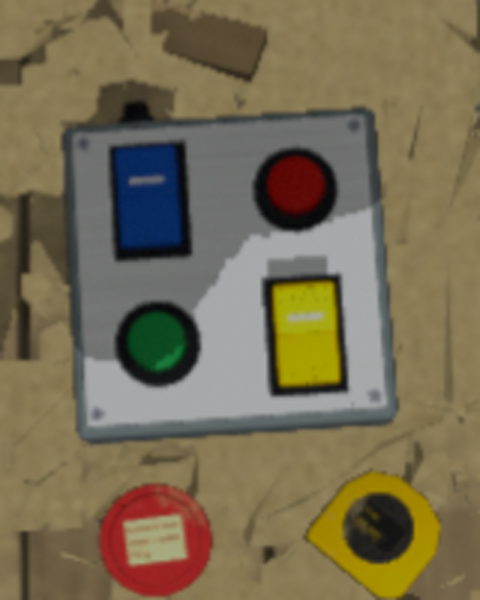

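Both views agree: station centre is about (0.520, -0.219), yaw about 2.4°, which matches the 86 mm square. I'll shut the jaws, square the tool to the station and go over the blue rocker's ON half.

>>> play_rows(
  series=[
    [0,-0.522,0.366,0,11.7],
    [0,-0.522,0.366,0,11.7],
    [0,-0.522,0.366,0,11.7],
    [0,-0.522,0.366,0,11.7],
    [0,-0.522,0.366,0,11.7],
    [0,-0.522,0.366,0,11.7],
    [0,-0.522,0.366,0,11.7],
    [0,-0.522,0.366,0,11.7],
    [0,-0.522,0.366,0,11.7],
    [0,-0.522,0.366,0,11.7],
  ],
)

```text
clock: 1.1
tool_pos: [0.4915, -0.2757, 0.2921]
orientation: [180.0, -0.0, -177.6]
force: [-0.1, -0.8, -0.5]
opening: 0.0134
```

>>> play_rows(
  series=[
    [0,-0.094,0.0985,0,0],
    [0,-0.094,0.0985,0,0],
    [0,-0.094,0.0985,0,0],
    [0,-0.094,0.0985,0.05,0],
    [0,-0.094,0.0985,0.1,0],
    [0,-0.094,0.0985,0.12,0],
    [0,-0.094,0.0985,0.12,0],
    [0,-0.094,0.0985,0.12,0],
  ],
)

```text
clock: 1.9
tool_pos: [0.5809, -0.1755, 0.1726]
orientation: [-180.0, -0.0, -177.6]
force: [0.2, -0.6, -0.1]
opening: 0.0004
```

```bash
cat > look.py <<'E'
import sys,pickle
from plant import get_obs,snapshot
from h import *
t=sys.argv[1]; o=get_obs(); print(o["clock"],o["tool_pos"].round(4),o["orientation"].round(2),o["force"].round(2),o["opening"])
a=snapshot("scene");b=snapshot("top"); pickle.dump(a,open("scene.pkl","wb"));pickle.dump(b,open("top.pkl","wb"))
i=np.hstack([cv2.resize(a["frame"][170:350,190:390],(400,360),interpolation=2),cv2.resize(b["frame"][150:330,220:420],(400,360),interpolation=2)])
cv2.imwrite(f"pics/{t}.png",i[...,::-1])
E
python3 look.py a1
```

```text
1.9 [ 0.5809 -0.1755  0.1726] [-1.7997e+02 -2.0000e-02 -1.7760e+02] [ 0.23 -0.59 -0.1 ] 0.0003662130178098087
```

View pics/a1.png

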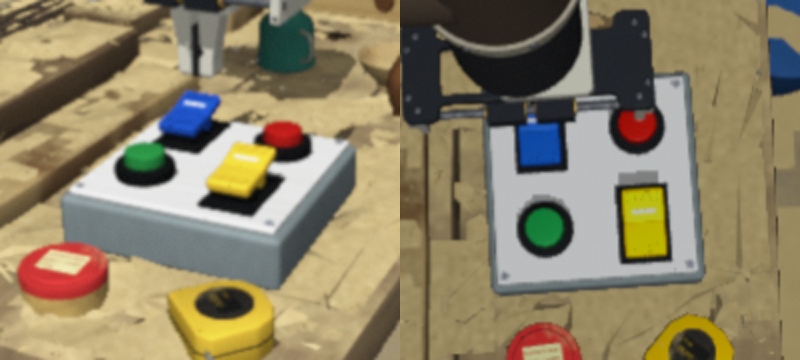

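The fingertips hang over blue's raised end, clear of everything. I'll go down slowly and read the force.

>>> play_rows(
  series=[
    [0,0,0.002,0.005,0],
    [0,0,0.002,0.01,0],
    [0,0,0.002,0.014,0],
    [0,0,0.002,0.017,0],
    [0,0,0.002,0.019,0],
    [0,0,0.002,0.021,0],
    [0,0,0.002,0.023,0],
    [0,0,0.002,0.025,0],
    [0,0,0.002,0.026,0],
    [0,0,0.002,0.026,0],
  ],
)

```text
clock: 3.0
tool_pos: [0.5803, -0.1733, 0.146]
orientation: [180.0, -0.0, -177.6]
force: [1.0, 0.1, 2.1]
opening: 0.0003
```

>>> play_rows(
  series=[
    [0,0,0,0.001,0],
    [0,0,0,0.002,0],
    [0,0,0,0.002,0],
    [0,0,0,0.002,0],
  ],
)

```text
clock: 3.4
tool_pos: [0.5811, -0.1733, 0.1447]
orientation: [-180.0, 0.1, -177.6]
force: [2.4, 0.3, 5.1]
opening: 0.0001
```

>>> play_rows(
  series=[
    [0,0,0,0.001,0],
    [0,0,0,0.001,0],
    [0,0,0,0.001,0],
  ],
)

```text
clock: 3.7
tool_pos: [0.5813, -0.1733, 0.1444]
orientation: [-180.0, 0.1, -177.6]
force: [1.1, 1.7, 10.0]
opening: 0.0006
```

It has stiffened at about 10 N, so it's seated. I'll lift, then press once more 6 mm further out for a better lever.

>>> play_rows(
  series=[
    [0,0,0,-0.01,0],
    [0,-0.006,0,-0.01,0],
    [0,-0.006,0,-0.005,0],
    [0,-0.006,0,-0.002,0],
    [0,-0.006,0,0,0],
    [0,-0.006,0,0.0005,0],
    [0,-0.006,0,0.0005,0],
  ],
)

```text
clock: 4.4
tool_pos: [0.586, -0.1731, 0.1437]
orientation: [-180.0, -0.0, -177.6]
force: [-5.8, 3.4, 15.5]
opening: 0.0006
```

>>> play_rows(
  series=[
    [0,0,0,-0.02,0],
    [0,0,0,-0.04,0],
    [0,0.046,-0.043,-0.04,0],
    [0,0.092,-0.086,-0.04,0],
    [0,0.092,-0.086,-0.04,0],
    [0,0.092,-0.086,-0.03,0],
    [0,0.092,-0.086,-0.03,0],
    [0,0.092,-0.086,-0.03,0],
  ],
)

```text
clock: 5.2
tool_pos: [0.4981, -0.2625, 0.172]
orientation: [180.0, -0.1, -177.6]
force: [0.2, -0.1, 0.2]
opening: 0.0005
```

```bash
python3 look.py a2
```

```text
5.2 [ 0.4981 -0.2625  0.172 ] [ 1.7998e+02 -8.0000e-02 -1.7760e+02] [ 0.17 -0.15  0.24] 0.00045030107978832976
```

View pics/a2.png

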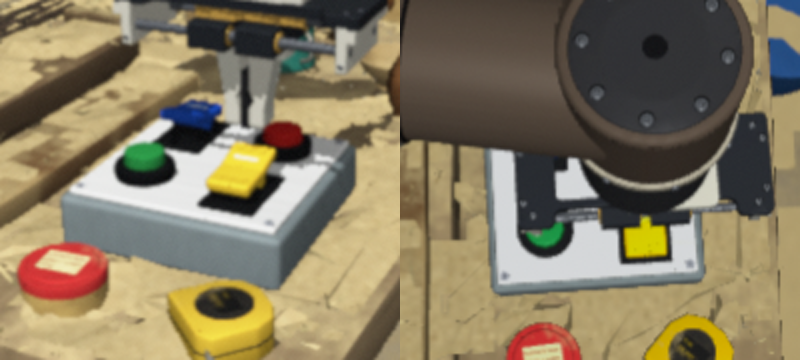

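Blue now lies over, with its ON half down. The tips stand over yellow's raised end, so I'll press it the same way.

>>> play_rows(
  series=[
    [0,0,0,0.005,0],
    [0,0,0,0.01,0],
    [0,0,0,0.014,0],
    [0,0,0,0.017,0],
    [0,0,0,0.019,0],
    [0,0,0,0.021,0],
    [0,0,0,0.023,0],
    [0,0,0,0.025,0],
    [0,0,0,0.027,0],
    [0,0,0,0.028,0],
  ],
)

```text
clock: 6.3
tool_pos: [0.499, -0.263, 0.1452]
orientation: [-180.0, 0.1, -177.6]
force: [3.8, 0.9, 7.3]
opening: 0.0004
```

>>> play_rows(
  series=[
    [0,0,0,0.001,0],
    [0,0,0,0.001,0],
    [0,0,0,0.0015,0],
    [0,0,0,0.0015,0],
  ],
)

```text
clock: 6.7
tool_pos: [0.4995, -0.263, 0.1444]
orientation: [-179.9, 0.2, -177.6]
force: [2.7, 1.7, 8.2]
opening: 0.0007
```

>>> play_rows(
  series=[
    [0,0,0,-0.01,0],
    [0,-0.006,0,-0.01,0],
    [0,-0.006,0,-0.005,0],
    [0,-0.006,0,-0.002,0],
    [0,-0.006,0,0,0],
    [0,-0.006,0,0.0005,0],
    [0,-0.006,0,0.0005,0],
  ],
)

```text
clock: 7.4
tool_pos: [0.5036, -0.2625, 0.1437]
orientation: [-180.0, -0.0, -177.6]
force: [-5.1, 3.8, 17.5]
opening: 0.0007
```

>>> play_rows(
  series=[
    [0,0,0,-0.02,0],
    [0,0,0,-0.04,0],
    [0,0.013,0.043,-0.04,0],
    [0,0.026,0.0855,-0.04,0],
    [0,0.026,0.0855,-0.04,0],
    [0,0.026,0.0855,-0.04,0],
  ],
)

```text
clock: 8.0
tool_pos: [0.4741, -0.1775, 0.1825]
orientation: [180.0, -0.0, -177.5]
force: [-0.3, 0.6, -0.5]
opening: 0.0004
```

```bash
python3 look.py a3; python3 - <<'E'
import pickle; from h import *
c=np.array([.5198,-.219]);a=np.radians(2.4);ex=np.array([np.cos(a),np.sin(a)]);ey=np.array([-ex[1],ex[0]])
for n in("scene","top"):
  s=pickle.load(open(n+".pkl","rb"))
  P=depthpts(s,np.ones((480,640),bool))
  for k,sx,sy in(("blue",1,1),("yellow",-1,-1)):
    q=P[:,:2]-c; X=q@ex-sx*.043; Y=q@ey-sy*.043
    m=(abs(X)<.024)&(abs(Y)<.013)&(P[:,2]>.068)&(P[:,2]<.098)
    if m.sum()>20:
      f=np.polyfit(X[m],P[m,2],1); print(n,k,m.sum(),"slope",f[0].round(3),"z at hinge",f[1].round(4),X[m].min().round(3),X[m].max().round(3))
E
```

```text
8.0 [ 0.4741 -0.1775  0.1825] [ 1.800e+02 -3.000e-02 -1.775e+02] [-0.27  0.62 -0.45] 0.00041117407794502754
scene blue 110 slope -0.118 z at hinge 0.0801 -0.024 0.024
scene yellow 150 slope -0.155 z at hinge 0.0812 -0.024 0.024
```

View pics/a3.png

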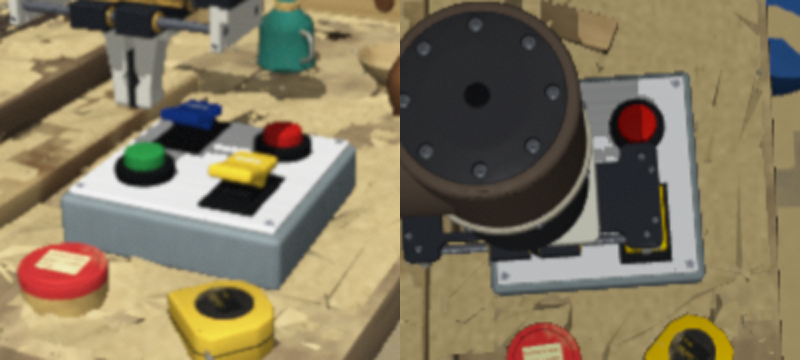

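Both rockers lie over with faces falling by about 0.1 rad, so both are seated. Now the green button.

>>> play_rows(
  series=[
    [0,0,0,0.02,0],
    [0,0,0,0.035,0],
    [0,0,0,0.038,0],
    [0,0,0,0.041,0],
    [0,0,0,0.043,0],
    [0,0,0,0.045,0],
    [0,0,0,0.046,0],
    [0,0,0,0.047,0],
    [0,0,0,0.047,0],
  ],
)

```text
clock: 9.0
tool_pos: [0.4747, -0.1785, 0.1368]
orientation: [-180.0, 0.0, -177.6]
force: [-3.9, -3.1, 10.6]
opening: 0.0007
```

>>> play_rows(
  series=[
    [0,0,0,0.0005,0],
    [0,0,0,0.0005,0],
    [0,0,0,0.0005,0],
  ],
)

```text
clock: 9.3
tool_pos: [0.4747, -0.1786, 0.1367]
orientation: [-180.0, 0.1, -177.6]
force: [-6.6, -1.9, 15.3]
opening: 0.0006
```

>>> play_rows(
  series=[
    [0,0,0,-0.02,0],
    [0,0,0,-0.05,0],
    [0,0,0,-0.1,0],
    [0,0,0,-0.15,0],
    [0,0.0,-0.05,-0.15,0],
    [0,0.0,-0.1,-0.15,0],
    [0,0.0,-0.15,-0.15,0],
    [0,0.0,-0.2,-0.15,0],
    [0,0.0,-0.25,-0.15,0],
    [0,0.0,-0.25,-0.15,0],
  ],
)

```text
clock: 10.3
tool_pos: [0.4847, -0.4328, 0.2836]
orientation: [-180.0, -0.0, -177.9]
force: [-0.5, 0.3, -0.5]
opening: 0.0005
```

```bash
python3 look.py a4; python3 - <<'E'
import pickle; from h import *
c=np.array([.5198,-.219]);a=np.radians(2.4);ex=np.array([np.cos(a),np.sin(a)]);ey=np.array([-ex[1],ex[0]])
for n in("scene","top"):
  s=pickle.load(open(n+".pkl","rb"))
  P=depthpts(s,np.ones((480,640),bool)); q=P[:,:2]-c
  for k,sx,sy in(("blue",1,1),("yellow",-1,-1),("green",-1,1),("red",1,-1)):
    X=q@ex-sx*.043; Y=q@ey-sy*.043
    m=(abs(X)<.024)&(abs(Y)<.013)&(P[:,2]>.068)&(P[:,2]<.098)
    if k in("green","red"): m=(np.hypot(X,Y)<.013)&(P[:,2]<.098)
    if m.sum()>20:
      f=np.polyfit(X[m],P[m,2],1); print(n,k,m.sum(),"slope",f[0].round(3),"z",f[1].round(4),np.median(P[m,2]))
E
```

```text
10.3 [ 0.4847 -0.4328  0.2836] [-1.7999e+02 -4.0000e-02 -1.7785e+02] [-0.53  0.27 -0.45] 0.0005068402886073421
scene blue 109 slope -0.121 z 0.0801 0.07963664892723464
scene yellow 155 slope -0.143 z 0.0808 0.08001791518761475
scene green 84 slope 0.005 z 0.0783 0.07829649538601169
scene red 72 slope -0.004 z 0.0784 0.07838518981396093
top yellow 412 slope -0.218 z 0.0825 0.08201295674622106
top red 87 slope 0.031 z 0.0781 0.07805392467937981
```

View pics/a4.png

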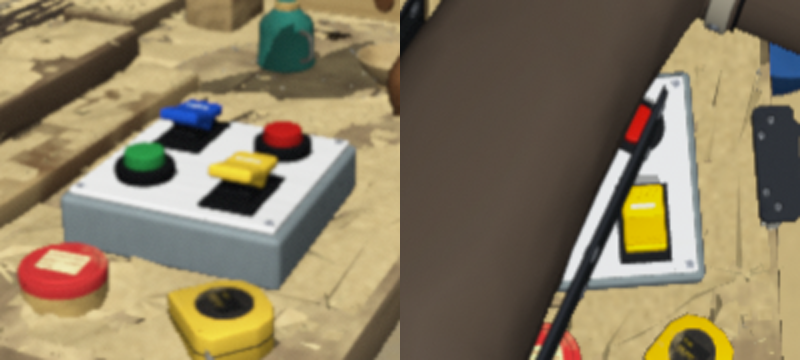

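Both buttons are up, both rockers are over, and the tin and tape look unmoved. The top-view yellow slope of -0.22 disagrees; the arm's edge may be in that region, so I'll recheck it on yellow pixels only.

```bash
python3 - <<'E'
import pickle; from h import *
c=np.array([.5198,-.219]);a=np.radians(2.4);ex=np.array([np.cos(a),np.sin(a)]);ey=np.array([-ex[1],ex[0]])
for n in("scene","top"):
  s=pickle.load(open(n+".pkl","rb")); h=cv2.cvtColor(s["frame"],cv2.COLOR_RGB2HSV)
  for k,lo,hi,sg in(("yellow",(21,120,60),(37,255,255),-1),("blue",(100,110,40),(130,255,255),1)):
    P=depthpts(s,cv2.inRange(h,lo,hi)>0); q=P[:,:2]-c; X=q@ex-.043*sg;Y=q@ey-.043*sg
    for lab,x0,x1 in(("off",-.026,-.004),("on",.004,.026)):
      m=(X>x0)&(X<x1)&(abs(Y)<.013)&(P[:,2]>.065)&(P[:,2]<.1)
      if m.sum()>8:print(n,k,lab,m.sum(),np.polyfit(X[m],P[m,2],1).round(4))
E
```

```text
scene yellow off 106 [-0.5745  0.0721]
scene yellow on 56 [-0.0795  0.0804]
scene blue off 73 [-0.8057  0.0667]
scene blue on 40 [-0.0835  0.0803]
top yellow off 192 [-0.2372  0.0823]
top yellow on 165 [-0.058   0.0803]
```

The ON faces fall by about 0.06–0.08 rad, with a height of about 78–79 mm at 21 mm from the hinge, as they should when on. The steep slope came from the OFF half. Handing in.

```bash
python3 -c "
from plant import close_job,get_obs
print(get_obs()['clock'],get_obs()['qvel'].round(2));print(close_job())"
```

```text
10.4 [ 2.13 -1.81 -1.38 -0.18 -0.18 -0.33]
the job is handed in; nothing more can be done
None
```

I pressed the blue rocker over, then the yellow one, then pressed the green button fully down and let it come back up, all with the shut fingertips. I handed the job in at 10.4 s, with the arm clear of everything.

- **Rockers:** I pressed each one twice, the second time 6 mm further out, reaching about 15–17 N at the end. Afterwards both ON faces fell by about 0.06–0.08 rad, close to the 0.1 rad expected when fully on, and stood at the expected height. A first fit over the whole yellow paddle gave –0.22 rad in the top view and disagreed. Fitting each half separately showed that the steep part was the OFF half.
- **Green button:** it bottomed at about 15 N with the fingertips about 71 mm above the bench, which is full travel. Its top was back at 78 mm afterwards.
- **Red button:** it was not touched, and its top read 78 mm.
- **Loose things:** the tin and the tape measure looked unmoved in the last picture. I didn't compare their positions by number. The last top picture was partly hidden by the arm and I didn't check the wedge there, but the arm never came near it at bench height.
- **At hand-in:** the arm was still settling very slightly, at about 2 degrees/s or less, in free space.

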